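# Unlatch the burr rack and hold it up level

## Task

The wooden burr rack is locked down in its metal dock by a swing latch, and the dock under it is to be swept. Turn the latch's black knob counterclockwise until it clicks over its detent and rests fully open, then lift the rack straight up about 10 cm above its seat, always keeping it level so that no burr tips out. Finish while holding it there over the dock, still and level, with the latch left open and the other things on the worktop left alone.

Things in the scene. Friction and masses are not known exactly. Their poses are not given: they have to be found in the camera images.
- dock: Fixed grey metal base plate on the worktop, 245 x 94 x 10 mm. Origin: its underside, below the middle of the rack's seat. It runs along its x axis from -172 to +72 mm; x points from the latch post to the seat. Steel lips 6 mm tall frame the seat: across both ends, and 20 mm long at the corners of the long sides, which are open in the middle.
- seat (a point): Middle of the rack's seat, on top of the plate, 10 mm above the worktop; axes as the dock.
- latch (a joint): Angle of the swing latch about its upright axis, growing counterclockwise seen from above. 0: shut, its light steel tongue (14 mm wide, 6 thick, 2 above the rack's top) points along the dock's +x, 20 mm over the rack's end. 1.4: open, off the rack. Spring detent with its dead point at 0.7 (up to 0.12 N m): below it springs back to 0, beyond it clicks on to the stop at 1.4.
- knob_grip (a point): On the latch's axis, half-way up the round fluted black knob (40 mm across, 28 mm tall, red pointer line on top over the tongue). It is 76 mm above the worktop, 125 mm from the seat's middle along the dock's -x, 60 mm from the rack's near end; the tongue's upper face is 24 mm below it. Turns with the latch.
- rack_center (a point): Middle of the wooden burr rack, half-way up its block: loose, 50 mm wide (its x), 130 long (its y, along the dock's x axis), 34 tall (z up); small burrs stand in it up to 66 mm above its underside. About 0.17 kg, balanced at the middle. Seated, this point is 27 mm above the worktop, with 1 to 3 mm play in the lips. Grasp across the 50 mm.
- eraser_center (a point): Bystander: middle of a blue and white eraser, 23 x 50 x 13 mm, lying to the dock's +y side. To be left alone.
- dark_block_center (a point): Bystander: middle of a dark brown wood block, 50 x 75 x 28 mm, beyond the dock's far end. To be left alone.
- cap_center (a point): Bystander: middle of a pale green ribbed round cap, 49 mm across, 38 mm tall, beyond the vice. To be left alone.
- burr_rack: The same burr rack; origin at the middle of its underside, axes as rack_center.
Things that resemble listed ones, but are neither listed nor needed, are in the scene too. What is meant by the burr_rack is not orange or purple, and is the larger of those in its own colour.

How it is judged:
By the outcome, as a careful person would: the job done as asked, in the order asked, and still so for the second after the job is handed in, while the arm keeps its last pose, push and grip.
It also fails if it takes over 48 s, if anything falls off the work surface, if the arm or the gripper's body presses on something with over 40 N, if the wrist force passes 120 N, or if a joint passes its speed limit or range.

## Robot

A 7-joint arm with a two-finger parallel gripper is mounted at the origin on a cart in front of the work surface, level with it; the furniture and walls round the work are solid. World frame = base frame: x ahead of the robot, y to its left, z up, the work surface at z = 0. Lengths are in m, angles in rad, forces in N, time in s.
With the tool pointing down it reaches from about 0.4 to 0.85 m from the base axis. Payload 10.4 kg.
Tool frame: the origin (TCP) lies at the very end of the fingers, on their centre line; the grasp point (between the pads) lies 19 mm behind it; z points along the fingers, y is the line along which they close (so a half turn about z gives the same grasp; the last joint's range is limited). The gripper opens to 87 mm and grips with 3 to 60 N. Pads are 19 mm wide; open, the fingers measure 117 mm over their backs; the gripper's body (75 mm by 190 mm) begins 51 mm behind the grasp point.
Start: joints at [1.078, 0.332, -0.065, 1.46, 0.022, 1.35, -0.088], TCP at [0.283, -0.557, 0.223] pointing down, gripper open.
Joint ranges: [-2.6, 2.6], [-0.5, 2.12], [-1.47, 1.34], [0.16, 2.42], [-1.27, 4.41], [0.06, 2.06], [-2.6, 2.6]. Speed limits (rad/s): [2.22, 2.22, 2.79, 2.79, 3.14, 3.14, 3.14].

## Interface

Orientations are given as a unit quaternion [x, y, z, w].
In Python, from bench import r gives the robot as it stands.
- The arm moves only by the shell command python3 -m crank 'ROWS' [FORCE]. ROWS is JSON, a list that holds one entry, the list of rows, each a list of 5 numbers: the shift along the tool's x, y, z in mm, then the turn about the tool's z in degrees, then the opening, from -1 (shut) to 1 (fully open). A call has 1 to 20 rows; each row is the pose to reach, as a shift and turn from the pose commanded when the call began, along the tool's axes at that moment; what a row does not reach only later rows make up. A row lasts 1/10 s, in which the tool goes at most 50 mm and 8.59 degrees, less where a joint would pass 70% of its speed; a pose out of reach is approached as far as the arm can. A call with a gripper value outside its range is refused whole. The fingers move at their own pace and stop on an object; FORCE is the grip in N (left out, the last holds). Time passes only in rows, so rows that repeat a pose let the fingers close. It gives the time, the measured TCP pose, the force, the opening and the grip force at its end, in the units of the state.
- r.read_state(): the state, without advancing time (a new reading comes with each control period).
- r.camera(name): name is "scene" or "side" or "wrist"; returns a dict with "image" (480x640x3 uint8, red, green, blue), "vfov" (degrees; the focal length in pixels is half the picture's height over the tangent of half this angle, whatever the lens; pixels are square), "cx", "cy" (the principal point, pixels), "eye" and "attitude" of the camera in the world. Camera axes: x right, y down, z forward; pixel columns grow to the right and rows downward; lengths in m; the calibration is good to about 2 mm. The wrist camera is an equidistant fisheye: a pixel r from the principal point sees the ray r / f radians off the axis. A picture is of the moment at which its call begins. There is no depth.
- r.close_job(): hands the job in; it is judged then, once.
The state is a dict: "time": time; "joint_positions": joint angles; "joint_vel": joint speeds; "joint_torque": joint torques, N m; "ee_pos": TCP position; "eef_rot": TCP orientation; "ft_force": force on the tool from outside, world axes, zero at the start; "torque": the same for the moment, N m; "width": finger opening in m; "grip_force": force on a finger pad.
Only numpy, scipy, OpenCV 4.12 (cv2) and the standard library are available. Lean on these libraries where they do the work, as an engineer would, in place of code of your own. Each camera call takes 0.05 s, during which the arm holds its last target. There are 200 camera calls.

## Working session

There is one attempt and no reset: what is moved stays moved. The work goes in short steps, Python scripts to look and compute and a shell command to move; the robot and the scene stay as the last step left them, time stands still between calls to the robot, and variables do not carry over. Pictures are saved under pics/ and viewed, at most 10 in all, crops included, and the job is handed in when it is done.

```bash
mkdir -p pics; python3 - <<'E'
from bench import r
import cv2,numpy as np
s=r.read_state();print(s['ee_pos'],s['eef_rot'],s['time'])
ims=[]
for n in("scene","side"):
    c=r.camera(n);print(n,{k:v for k,v in c.items() if k!='image'})
    cv2.imwrite(f'pics/{n}0.png',c['image'][:,:,::-1])
E
```

```text
[ 0.28274881 -0.55693674  0.22175011] [ 9.72537937e-01  2.32743305e-01 -2.05437851e-04 -6.88295321e-04] 0.0
scene {'vfov': 49.46099592505737, 'cx': 318.33330418830707, 'cy': 233.3542933812208, 'eye': array([0.27281498, 0.85318278, 0.41888087]), 'attitude': array([-0.18725807,  0.80837272, -0.54645929,  0.11335871])}
side {'vfov': 50.45443540613549, 'cx': 327.4565623989411, 'cy': 234.70367500833908, 'eye': array([ 0.48637973, -0.62482373,  0.52147341]), 'attitude': array([ 0.85845603, -0.08652023,  0.04508906, -0.50352207])}
```

View pics/scene0.png

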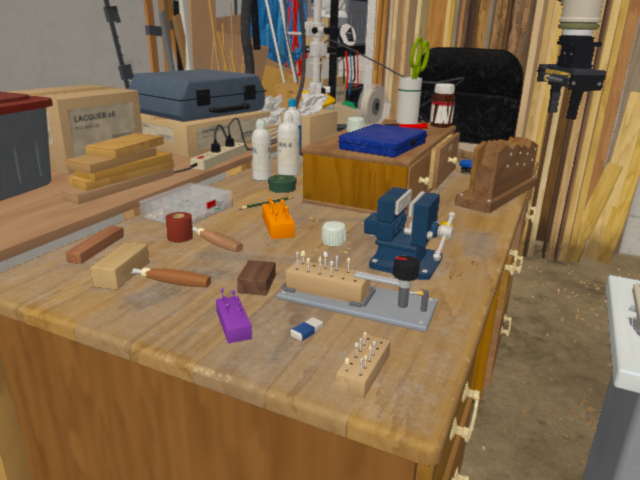

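View pics/side0.png

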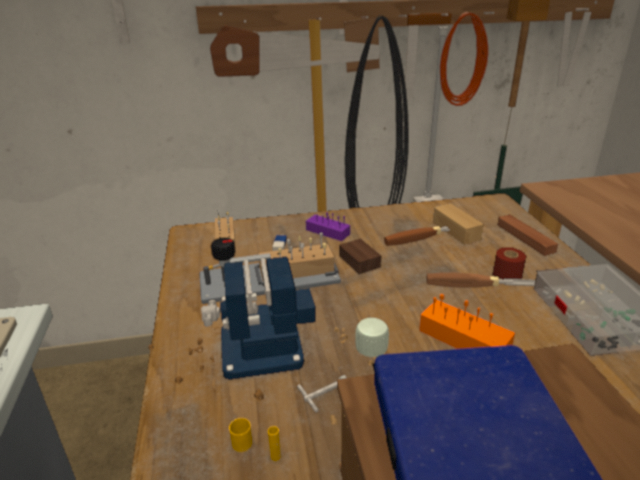

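The scene shot shows the tan rack at about (328,280), the knob at (405,268), the plate from (280,295) to (435,310), and the vice behind it. The smaller tan rack at (363,362) is a decoy. I'll zoom in to measure.

```bash
cat > h.py <<'E'
import numpy as np
from scipy.spatial.transform import Rotation as R
def ray(c,u,v,fish=False):
    f=240/np.tan(np.radians(c['vfov'])/2)
    x=np.array([u-c['cx'],v-c['cy']])
    if fish:
        n=np.hypot(*x);t=n/f;d=np.array([*(x/n*np.sin(t)),np.cos(t)])
    else: d=np.array([*(x/f),1.])
    return R.from_quat(c['attitude']).apply(d)
def hit(c,u,v,z,fish=False):
    d=ray(c,u,v,fish);return c['eye']+d*(z-c['eye'][2])/d[2]
def proj(c,p,fish=False):
    f=240/np.tan(np.radians(c['vfov'])/2)
    q=R.from_quat(c['attitude']).inv().apply(np.asarray(p)-c['eye'])
    if fish:
        n=np.hypot(q[0],q[1]);t=np.arctan2(n,q[2]);xy=q[:2]/n*t
    else: xy=q[:2]/q[2]
    return xy*f+[c['cx'],c['cy']]
E
python3 - <<'E'
import cv2,numpy as np
a=cv2.imread('pics/scene0.png')[240:340,265:450];b=cv2.imread('pics/side0.png')[215:315,190:350]
cv2.imwrite('pics/z.png',np.vstack([cv2.resize(a,(555,300),interpolation=2),cv2.resize(b,(480,300),interpolation=2)[:, :] if 0 else cv2.copyMakeBorder(cv2.resize(b,(480,300),interpolation=2),0,0,0,75,0)]))
E
```

```text
(no output)
```

View pics/z.png

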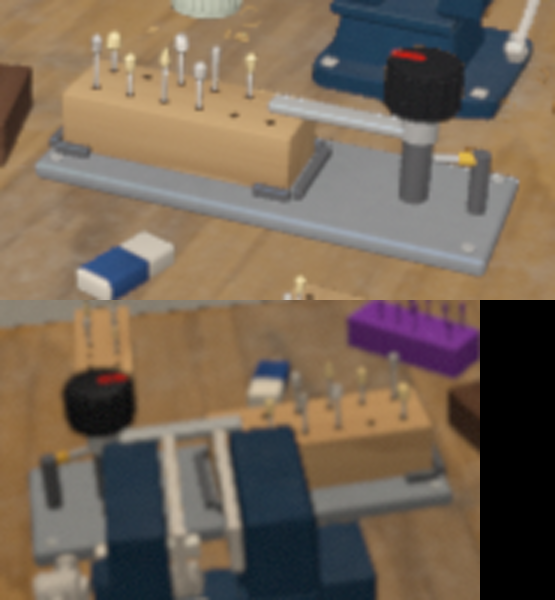

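The zoomed crop shows the knob top centre at about scene (406,260.5) and side (223,243). Plate corners in the scene picture are about (277.7,295.7), (427,328) and (437,300).

```bash
python3 - <<'E'
from bench import r
from h import *
a=r.camera('scene');b=r.camera('side')
S=lambda u,v,z:hit(a,265+u/3,240+v/3,z)
B=lambda u,v,z:hit(b,190+u/3,215+(v-300)/3,z)
k1=S(424,61,.09);k2=B(99,385,.09)
print('knob',k1,k2)
p=[S(38,166,.01),S(484,264,.01),S(517,180,.01)]
print('plate',*p,np.linalg.norm(p[0]-p[1]),np.linalg.norm(p[2]-p[1]))
d=p[0]-p[1];print('yaw',np.degrees(np.arctan2(d[1],d[0])))
q=[B(33,553,.01),B(450,492,.01)];d=q[1]-q[0];print(*q,np.linalg.norm(d),np.degrees(np.arctan2(d[1],d[0])))
x=d/np.linalg.norm(d);n=np.array([-x[1],x[0],0])
pc=(p[0]+p[1])/2; print('from scene: seat', )
d=p[0]-p[1];x=d/np.linalg.norm(d);y=np.array([-x[1],x[0],0]);
print(x,y,'seat', p[1]+.172*x-np.sign(np.dot(p[1]-p[2],y))*.047*y, 'knob+125x',(k1+k2)/2+.125*x)
print(r.read_state()['eef_rot'],R.from_quat(r.read_state()['eef_rot']).as_matrix())
E
```

```text
knob [0.44917478 0.15400021 0.09      ] [0.45338702 0.13927537 0.09      ]
plate [0.63849768 0.21070322 0.01      ] [0.39985892 0.19615187 0.01      ] [0.40496246 0.10651015 0.01      ] 0.23908199249483694 0.08978688979291194
yaw 3.4893721130610165
[0.40752199 0.09828972 0.01      ] [0.64909454 0.10882118 0.01      ] 0.24180200342242364 2.4962543615245716
from scene: seat
[0.99814611 0.06086339 0.        ] [-0.06086339  0.99814611  0.        ] seat [0.57440063 0.15970751 0.01      ] knob+125x [0.57604917 0.15424571 0.09      ]
[ 9.72539027e-01  2.32739460e-01 -1.22776140e-04 -4.13178803e-04] [[ 8.91664658e-01  4.52696314e-01 -4.31135197e-04]
 [ 4.52696517e-01 -8.91664346e-01  7.46515316e-04]
 [-4.64831523e-05 -8.60814726e-04 -9.99999628e-01]]
```

```bash
python3 -m crank '[[[0,0,-40,0,1],[0,0,-80,0,1],[40,-36,-80,0,1],[80,-72,-80,0,1],[120,-108,-80,0,1],[160,-145,-80,0,1],[200,-181,-80,0,1],[240,-217,-80,0,1],[279,-253,-80,0,1],[310,-293,-80,0,1],[338,-333,-80,0,1],[365,-373,-80,0,1],[391,-413,-80,0,1],[417,-453,-80,0,1],[442,-495,-80,0,1],[460,-530,-80,0,1],[469,-552,-80,0,1],[469,-552,-80,0,1],[469,-552,-80,0,1],[469,-552,-80,0,1]]]'
python3 - <<'E'
from bench import r
import cv2
from h import *
c=r.camera('wrist');s=r.read_state()
cv2.imwrite('pics/w1.png',c['image'][:,:,::-1])
print(s['ee_pos'],R.from_quat(s['eef_rot']).as_matrix(),s['joint_positions'],c['eye'],c['cx'],c['cy'],c['vfov'])
for p in([.451,.147,.09],[.575,.154,.01]):print(proj(c,p,True))
E
```

```text
time: 2.2
ee_pos: [0.4514, 0.146, 0.3024]
eef_rot: [0.973, 0.232, -0.0, 0.0]
ft_force: [-0.5, 0.4, 0.8]
width: 0.0873
grip_force: 0.0
[0.45152027 0.14579184 0.30240386] [[ 8.92688912e-01  4.50673371e-01 -1.35152027e-04]
 [ 4.50673253e-01 -8.92688834e-01 -5.14774826e-04]
 [-3.52644011e-04  3.98624376e-04 -9.99999858e-01]] [ 0.38606971  0.00331163 -0.78357706  1.6757089   0.00277558  1.46386211
 -1.50107852] [0.52719981 0.18457475 0.46341904] 325.23073145253557 233.12030456217585 65.70646984690485
[323.5554529 201.6988029]
[364.96377456  95.41059175]
```

View pics/w1.png

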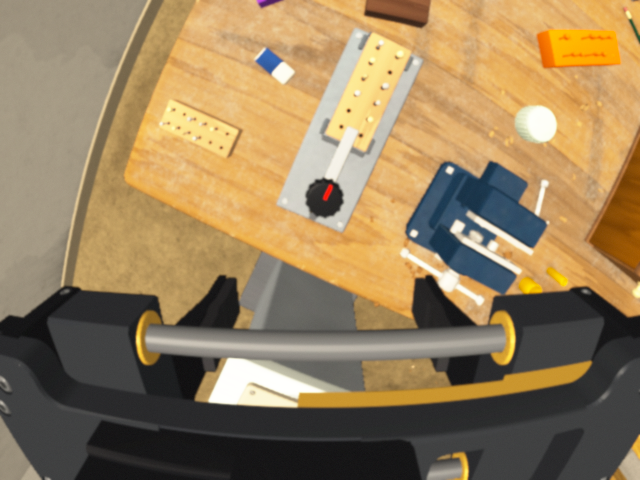

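The wrist picture shows the knob centre at (324,197). Plate corners are near (279,203), (344,231) and (358,30), and rack top corners near (371,34), (411,50), (365,150) and (328,135). The vice is at (410–545,165–290).

```bash
cat >> h.py <<'E'
def tri(l):
    A=np.zeros((3,3));b=np.zeros(3)
    for c,d in l:
        d=d/np.linalg.norm(d);P=np.eye(3)-np.outer(d,d);A+=P;b+=P@c['eye']
    return np.linalg.solve(A,b)
E
python3 - <<'E'
from bench import r
from h import *
a=r.camera('scene');b=r.camera('side');c=r.camera('wrist')
W=lambda u,v,z:hit(c,u,v,z,True)
print('knob',W(324,197.5,.09), tri([(a,ray(a,406.3,260.3)),(b,ray(b,223,243.3)),(c,ray(c,324,197.5,True))]))
p=[W(279,203,.01),W(344,231,.01),W(358,30,.01),W(423,57,.01)];print('plate',*p,sep='\n')
for i,j in((0,2),(1,3)):
    d=p[j]-p[i];print(np.linalg.norm(d),np.degrees(np.arctan2(d[1],d[0])))
q=[W(371,34,.044),W(411,50,.044),W(365,150,.044),W(328,135,.044)];print('rack',*q,np.mean(q,0),sep='\n')
d=q[0]-q[3];e=q[1]-q[2];print([(np.linalg.norm(t),np.degrees(np.arctan2(t[1],t[0]))) for t in(d,e)])
# vice: corners on image at z .0 and .12
for n,u,v in(('base',413,234),('base far',450,165),('tip',487,163),('slide',527,180),('jawL',450,235),('jawfar',545,225)):
    print(n,W(u,v,0),W(u,v,.1))
print(tri([(a,ray(a,401,192)),(b,ray(b,281,260)),(c,ray(c,470,212,True))]))
E
python3 -c "
import cv2,numpy as np
a=cv2.imread('pics/w1.png')[15:300,270:560]
cv2.imwrite('pics/w1z.png',cv2.resize(a,None,fx=2,fy=2,interpolation=2))"
```

```text
knob [0.45521418 0.1487145  0.09      ] [0.45283175 0.14736514 0.08588622]
plate
[0.40825444 0.18848936 0.01      ]
[0.41221233 0.09851151 0.01      ]
[0.64449253 0.19849413 0.01      ]
[0.65372881 0.11358121 0.01      ]
0.23644985347611475 2.4250491068022026
0.24198616760478 3.570408158036552
rack
[0.63845546 0.18260682 0.044     ]
[0.64437378 0.13467461 0.044     ]
[0.51651354 0.12782419 0.044     ]
[0.51259751 0.17261855 0.044     ]
[0.57798507 0.15443104 0.044     ]
[(np.float64(0.1262536627292508), np.float64(4.53756727737621)), (np.float64(0.12804361963564642), np.float64(3.066824931605416))]
base [0.44761624 0.01194306 0.        ] [0.4647828  0.04919397 0.1       ]
base far [0.55170727 0.01427038 0.        ] [0.54641969 0.05101925 0.1       ]
tip [ 0.58037943 -0.03117116  0.        ] [0.5689068  0.01538019 0.1       ]
slide [ 0.59228033 -0.09961365  0.        ] [ 0.57824049 -0.03829814  0.1       ]
jawL [ 0.47010228 -0.03601828  0.        ] [0.48241823 0.01157868 0.1       ]
jawfar [ 0.55318037 -0.16721785  0.        ] [ 0.54757502 -0.09131901  0.1       ]
[0.52073481 0.0076737  0.13456612]
```

View pics/w1z.png

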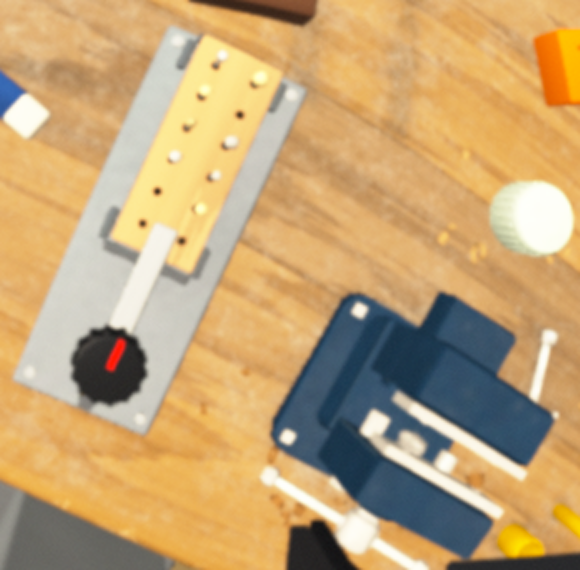

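```bash
python3 -m crank '[[[2.3,-1.3,30,-8,0.4],[2.3,-1.3,60,-16,0.4],[2.3,-1.3,90,-24,0.4],[2.3,-1.3,120,-32,0.4],[2.3,-1.3,140,-40,0.4],[2.3,-1.3,160,-45,0.4],[2.3,-1.3,172,-45,0.4],[2.3,-1.3,172,-45,0.4],[2.3,-1.3,172,-45,0.4]]]'
python3 - <<'E'
from bench import r
import cv2
from h import *
c=r.camera('wrist');s=r.read_state()
cv2.imwrite('pics/w2.png',c['image'][:,:,::-1])
print(s['ee_pos'],R.from_quat(s['eef_rot']).as_matrix(),s['joint_positions'])
for p in([.453,.148,.09],[.578,.155,.01]):print(proj(c,p,True))
E
```

```text
time: 3.3
ee_pos: [0.4531, 0.1494, 0.1312]
eef_rot: [0.81, 0.586, 0.0, 0.0]
ft_force: [0.3, -0.4, -0.6]
width: 0.061
grip_force: 0.0
[0.45333825 0.14952385 0.13149262] [[ 3.12240466e-01  9.50002224e-01  1.29032885e-03]
 [ 9.50002916e-01 -3.12240963e-01  1.98846493e-04]
 [ 5.91798134e-04  1.16372825e-03 -9.99999148e-01]] [ 0.36271234  0.15961646 -0.82535813  1.91957022  0.13084416  1.11540277
 -0.83148418]
[324.37821302 267.80634082]
[469.10439885 173.93775196]
```

View pics/w2.png

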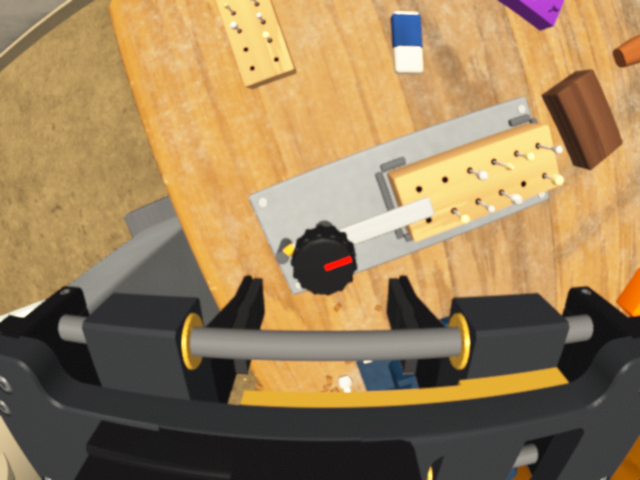

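The knob top disc is at about (324,267), matching the prediction of (324.4,267.8), and it sits centred between the fingers (263 and 388). I'll descend and grip.

```bash
python3 -m crank '[[[-1.4,0.5,25,0,0.4],[-1.4,0.5,50,0,0.4],[-1.4,0.5,65,0,0.4],[-1.4,0.5,71,0,0.4],[-1.4,0.5,71,0,0.4],[-1.4,0.5,71,0,-0.4],[-1.4,0.5,71,0,-0.4],[-1.4,0.5,71,0,-0.4],[-1.4,0.5,71,0,-0.4],[-1.4,0.5,71,0,-0.4],[-1.4,0.5,71,0,-0.4]]]' 30
```

```text
time: 4.45
ee_pos: [0.4519, 0.1484, 0.0599]
eef_rot: [0.809, 0.587, -0.001, -0.0]
ft_force: [-6.9, 0.7, 8.5]
width: 0.0374
grip_force: 30.0
```

```bash
python3 -m crank '[[[0,0,0,-8,-0.4],[0,0,0,-16,-0.4],[0,0,0,-24,-0.4],[0,0,0,-32,-0.4],[0,0,0,-40,-0.4],[0,0,0,-48,-0.4],[0,0,0,-56,-0.4],[0,0,0,-64,-0.4],[0,0,0,-71,-0.4],[0,0,0,-77,-0.4],[0,0,0,-81,-0.4],[0,0,0,-81,-0.4],[0,0,0,-81,-0.4]]]'
python3 - <<'E'
from bench import r
import cv2
s=r.read_state();print(s['ft_force'],s['torque'],s['joint_positions'])
c=r.camera('scene');cv2.imwrite('pics/s2.png',cv2.resize(c['image'][200:340,260:460,::-1],None,fx=3,fy=3))
E
```

```text
time: 5.75
ee_pos: [0.4509, 0.1477, 0.0598]
eef_rot: [0.234, 0.972, -0.001, -0.002]
ft_force: [-13.6, -2.3, 16.3]
width: 0.0373
grip_force: 30.0
[-13.59255332  -2.29746639  16.27414852] [-0.52488679  2.77780846 -0.04908748] [ 0.52066634  0.34637968 -1.04122048  1.98285578  0.3528481   1.01173135
  0.4107966 ]
```

View pics/s2.png

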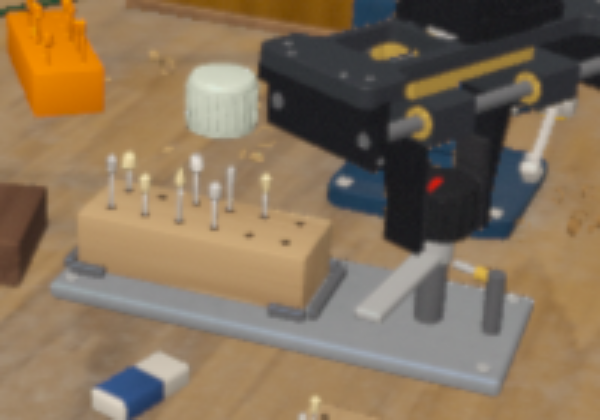

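The latch is open: the tongue points off the rack, toward (370,300) in the crop. Next I release, rise and move over the rack.

```bash
python3 -m crank '[[[0,0,0,0,0.4],[0,0,0,0,0.4],[0,0,0,0,0.4],[0,0,-30,0,0.4],[0,0,-70,0,0.4],[0,0,-100,0,1],[-35,20,-100,-8,1],[-70,40,-100,-16,1],[-95,55,-100,-24,1],[-110,64,-100,-30.4,1],[-110,64,-100,-30.4,1],[-110,64,-100,-30.4,1],[-110,64,-100,-30.4,1]]]'
python3 - <<'E'
from bench import r
import cv2
from h import *
c=r.camera('wrist');s=r.read_state()
cv2.imwrite('pics/w3.png',c['image'][:,:,::-1])
M=R.from_quat(s['eef_rot']).as_matrix();p=s['ee_pos']
print(p,M,s['ft_force'],s['joint_positions'])
x=np.array([np.cos(np.radians(3.3)),np.sin(np.radians(3.3)),0]);y=np.array([-x[1],x[0],0])
k=np.array([.578,.155,.044])
for i in(1,-1):
  for j in(1,-1): print(i,j,proj(c,k+i*.065*x+j*.025*y,True))
E
```

```text
time: 7.1
ee_pos: [0.5791, 0.155, 0.1596]
eef_rot: [-0.028, 1.0, -0.0, -0.0]
ft_force: [0.9, -0.1, -0.7]
width: 0.0876
grip_force: 0.0
[0.57918014 0.15488959 0.15980683] [[-9.98376847e-01 -5.69517371e-02  4.12597506e-04]
 [-5.69520211e-02  9.98376662e-01 -7.12790988e-04]
 [-3.71333035e-04 -7.35132281e-04 -9.99999661e-01]] [-0.2324094  -0.4850821  -0.49218782] [ 0.47077403  0.54655733 -1.08697225  1.57194281  0.49498485  1.32572318
  0.94895524]
1 1 [355.18699843 299.25498805]
1 -1 [295.70955471 299.30218138]
-1 1 [358.90483357 140.98134774]
-1 -1 [291.37540227 141.10426505]
```

View pics/w3.png

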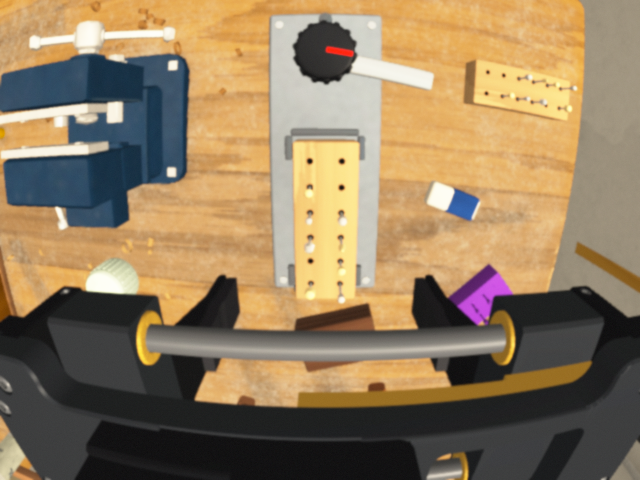

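The rack top corners at (293,140), (358,140), (296,299) and (355,299) match the predictions within 2 px, so position and yaw are good. I'll descend to grasp.

```bash
python3 -m crank '[[[1.1,0,30,0,1],[1.1,0,60,0,1],[1.1,0,90,0,1],[1.1,0,115,0,1],[1.1,0,130,0,1],[1.1,0,138,0,1],[1.1,0,143,0,1],[1.1,0,143,0,1],[1.1,0,143,0,0.4],[1.1,0,143,0,0.3],[1.1,0,143,0,0.2],[1.1,0,143,0,0.15],[1.1,0,143,0,0.0],[1.1,0,143,0,0.0],[1.1,0,143,0,0.0],[1.1,0,143,0,0.0]]]' 20
python3 -c "
from bench import r
s=r.read_state();print(s['ee_pos'],s['ft_force'],s['torque'])"
```

```text
time: 8.75
ee_pos: [0.5788, 0.1547, 0.0166]
eef_rot: [-0.029, 1.0, -0.0, 0.0]
ft_force: [0.0, 0.2, 0.8]
width: 0.0499
grip_force: 20.0
[0.57880545 0.15472189 0.01660642] [0.04667191 0.20858804 0.80487416] [ 0.09072292 -0.03281339 -0.00167124]
```

Gripped at 49.9 mm with no side force. I'll lift slowly.

```bash
python3 -m crank '[[[0,0,-2,0,0],[0,0,-5,0,0],[0,0,-10,0,0],[0,0,-17,0,0],[0,0,-25,0,0],[0,0,-33,0,0],[0,0,-41,0,0],[0,0,-49,0,0],[0,0,-57,0,0],[0,0,-65,0,0],[0,0,-73,0,0],[0,0,-81,0,0],[0,0,-88,0,0],[0,0,-94,0,0],[0,0,-98,0,0],[0,0,-100,0,0],[0,0,-100,0,0],[0,0,-100,0,0],[0,0,-100,0,0],[0,0,-100,0,0]]]' 
python3 - <<'E'
from bench import r
import cv2
s=r.read_state();print(s['ee_pos'],s['ft_force'],s['torque'],s['width'],abs(s['joint_vel']).max())
c=r.camera('scene');cv2.imwrite('pics/s3.png',cv2.resize(c['image'][160:360,230:480,::-1],None,fx=3,fy=3))
E
```

```text
time: 10.75
ee_pos: [0.5786, 0.1547, 0.1163]
eef_rot: [-0.029, 1.0, -0.0, -0.0]
ft_force: [-0.1, -0.2, -1.8]
width: 0.0501
grip_force: 20.0
[0.57862293 0.15472465 0.11630184] [-0.12811436 -0.16747904 -1.80626777] [ 0.13187191 -0.14650582  0.00456712] 0.05005148340912985 0.001382649180727092
```

View pics/s3.png

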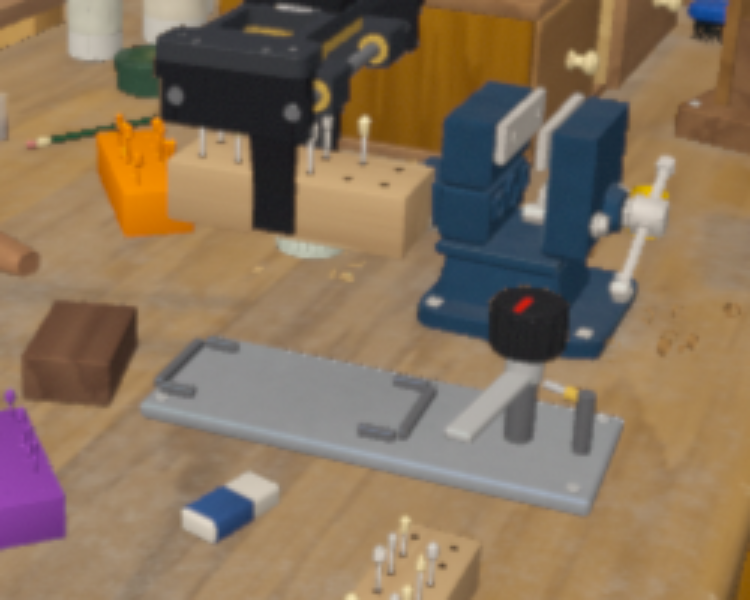

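The rack is held level about 10 cm above the empty seat at (300,190) in the crop. The latch is still open and the bystanders are undisturbed.

```bash
python3 -c "
from bench import r
print(r.close_job())"
```

```text
the job is handed in; nothing more can be done
None
```

The latch is clicked fully open and the rack is held still and level about 10 cm above its seat, with nothing else touched; the job is handed in, 10.8 s in, and no verdict came back.

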